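# Set the slate board on its prop leg and back out the wedge

## Robot

A 6-joint arm with a two-finger parallel gripper is mounted at the origin on the work surface. World frame = base frame: x ahead of the robot, y to its left, z up, the work surface at z = 0. Lengths are in m, angles in degrees, forces in N, time in s.
With the tool pointing down it reaches from about 0.3 to 0.75 m from the base axis. Payload 8.5 kg.
Tool frame: the origin (TCP) lies between the finger pads; the fingertips stand 17 mm ahead of it and the grasp point (between the pads) lies 2 mm behind it (env.tip_reach is the distance from the TCP to the fingertips, in m); z points along the fingers, y is the line along which they close (so a half turn about z gives the same grasp; the last joint's range is limited). The gripper opens to 85 mm and grips with 20 to 120 N. Pads are 22 mm wide; open, the fingers measure 114 mm over their backs; the gripper's body (76 mm by 85 mm) begins 54 mm behind the grasp point. The pads swing forward as they close: fully open they stand 13 mm farther back than shut.
Start: joints at [-78.283, 21.807, 74.336, -0, 83.858, -12.336], TCP at [0.224, -0.502, 0.21] pointing down, gripper open.
Joint ranges: [-178.18, 178.18], [-50.72, 133.34], [12.68, 142.11], [-81.47, 261.47], [9.98, 163.14], [-165.26, 165.26]. Speed limits (degrees/s): [136.94, 136.94, 180, 180, 180, 180].

## Interface

Orientations are given as a 3x3 rotation matrix whose columns are the frame's x, y, z axes.
In Python, from rig import env, viewer gives the robot as it stands.
- The arm moves only by the tool move_arm, never from a script. Its argument "motion" is a list of rows, each a list of 2 entries, a list of its own where there are three numbers: the shift along the tool's x, y, z normalised to -1 to 1, where 1 is 50 mm, then the turn, a rotation vector about the tool's x, y, z normalised to -1 to 1, where 1 is 8 degrees. A call has 1 to 20 rows; each row shifts and turns the commanded pose from where the row before left it, along the tool's axes as they then stand; what a row does not reach is not made up. A row lasts 1/10 s, in which the tool goes at most 50 mm and 8.59 degrees, less where a joint would pass 70% of its speed; a pose out of reach is approached as far as the arm can. A call with a number of a shift or a turn outside -1 to 1 is refused whole. A call with a gripper value outside its range is refused whole. "claw" is the closure, from 0 (fully open) to 1 (shut), set as the call begins (left out, the last holds). The fingers move at their own pace and stop on an object; "force" is the grip in N (left out, the last holds). Time passes only in rows, so rows that do not move let the fingers close. It gives the time, the measured TCP pose, the force, the opening and the grip force at its end, in the units of the state.
- env.observe(): the state, without advancing time (a new reading comes with each control period).
- viewer.get_image(name): name is "scene" or "top" or "wrist"; returns a dict with "frame" (420x560x3 uint8, red, green, blue), "depth" (420x560 float32, m along the optical axis (not along the pixel's ray), 0 where there is no reading), "fx", "fy", "cx", "cy" (pixels), "k1" (the pictures are not rectified: a ray, as slopes to the right and down, at radius r is drawn at 1 + k1 r^2 times it, then the intrinsics apply), "eye" and "attitude" of the camera in the world; the wrist camera has in their place "T_tool_cam" (4x4, takes a point from camera to tool coordinates, whose origin is the TCP and whose axes are the flange's). Camera axes: x right, y up, looking along -z (the intrinsics and any distortion apply to the point x, -y, -z); pixel columns grow to the right and rows downward; lengths in m; the calibration is good to about 2 mm. A picture is of the moment at which its call begins: read the wrist's pose just before it.
- env.close_job(): hands the job in; it is judged then, once.
The state is a dict: "time_s": time; "q": joint angles; "qvel": joint speeds; "joint_efforts": joint torques, N m; "position": TCP position; "tool_rot": TCP orientation; "ft_force": force on the tool from outside, world axes, zero at the start; "wrist_torque": the same for the moment, N m; "grip_width": finger opening in m; "gripper_force": force on a finger pad.
Only numpy, scipy, OpenCV 4.12 (cv2) and the standard library are available. Lean on these libraries where they do the work, as an engineer would, in place of code of your own. Each camera call takes 0.05 s, during which the arm holds its last target. There are 200 camera calls.

## Task

The heavy slate board is propped up only by a wooden wedge: first swing the sprung prop leg at its side over until it snaps past centre and locks, then work the wedge straight back out from under the board in short slow tugs, pausing after each, so that the board settles gently on its leg. Then lay the wedge down, without dropping it, in the middle of the upper clear tray, and leave the pot, the tumbler and the crayon stand where they are.

Things in the scene. Friction and masses are not known exactly. Their poses are not given: they have to be found in the camera images.
- easel: Fixed beech base of the slate board. Origin on the counter under the board's middle; x points from the board's free edge to its hinge, y along the hinge, z up. Low rail at x 105 to 135 mm (262 long, 34 high); from its ends strips 26 wide, 6 mm high run forward at y = +118 and -118 mm to x = -100. Hinge axis along y at x = 100, z = 20 mm.
- board (a joint): Tilt of the slate board, rad: 0 level, grows as the free edge rises. Board 200 mm from hinge to free edge, 220 along y, 16 thick (hinge axis at mid thickness), 1.4 to 2.4 kg. Starts near 0.2 on the wedge (underside of free edge 52 mm above the counter, at easel x = -98 mm); stands at about 0.16 on the locked leg; falls lower if nothing holds it.
- leg (a joint): Prop leg, steel bell-crank on the board's +y side, rad, turning about easel +y: 0 folded (foot arm along the board towards the hinge), 1.57 locked at its stop, foot 9 degrees past vertical over the strip. An over-centre spring drives it to 0 when below 0.9 and to 1.57 when above (about 2 N at the cross bar). The foot clears the strip by about 6 mm while the board is on the wedge.
- leg_pivot (a point): Pivot of the prop leg, at easel y = 119 mm, 170 mm from the board's hinge, about 54 mm above the counter at the start. The foot arm reaches 41 mm from it, the arm with the cross bar 55 mm.
- leg_bar (a point): On the leg's dark cross bar (10 mm thick, 30 long along easel y, this point is its middle, 11 mm outboard of the leg). Folded: 33 mm to the -x side of the pivot and 44 above it. Push it over the top towards the hinge (easel +x). Locked, board still on the wedge: 44 mm to the +x side and 33 above.
- wedge: Loose wooden wedge, 145 x 32 x 54 mm, 0.13 kg. Origin at the centre of its underside, x to the thin toe. Top flat at 54 mm from x = -72.5 (tail) to -32.5, then slopes to 16 mm at the toe (x = 72.5). Toe and some 100 mm lie under the board, 44 mm of tail stick out; x within 0.1 rad of easel x. Drags (up to about 15 N) for the first 23 mm until the board rests on the leg, then slides freely.
- wedge_toe (a point): Middle of the wedge's toe face, 8 mm above its underside.
- wedge_mid (a point): Point inside the wedge, 20 mm above its origin.
- trays: Fixed stack of two clear plastic trays, each 220 (x) x 180 (y) x 45 mm high with 4 mm walls; the upper tray's floor is at 74 mm, its rim at 115 mm above the counter. Origin under the middle of the stack. Left or right of the easel, opposite the coral box.
- tray_floor (a point): Centre of the upper tray's inner floor; axes as the trays.
- latchbox: Fixed coral plastic box with latched lid, 206 x 156 x 94 mm; origin at the centre of its underside. Bystander.
- pot: Talavera pot with a small succulent, 98 mm across, 109 mm high, 0.6 kg, loose; origin under its centre. Bystander.
- tumbler: Stainless steel tumbler, 74 mm across, 120 mm high, loose; origin under its centre. Bystander.
- crayons: Beech crayon stand, block 105 x 46 x 42 mm, crayons to 86 mm, loose; origin under its centre. Bystander.
There are look-alikes about, which are no part of the job. What is meant by the wedge is not turquoise, and is the larger of those in its own colour.

How it is judged:
By the outcome, as a careful person would: the job done as asked, in the order asked, and still so for the second after the job is handed in, with the robot touching nothing.
It also fails if it takes over 72 s, if anything falls off the work surface, if the arm or the gripper's body presses on something with over 40 N, if the wrist force passes 120 N, or if a joint passes its speed limit or range.

## Working session

There is one attempt and no reset: what is moved stays moved. The work goes in short steps, Python scripts to look and compute and a tool call to move; the robot and the scene stay as the last step left them, time stands still between calls to the robot, and variables do not carry over. Pictures are saved under pics/ and viewed, at most 10 in all, crops included, and the job is handed in when it is done.

Besides the shell and the picture viewer there is one more tool, called in YAML: its name, and indented under it one key for each argument. move_arm: Moves the arm, as the interface text tells. Scaled input: -1 to 1 covers 50 mm each way for a shift and 8 degrees each way for a turn. Its arguments: {"type":"object","properties":{"motion":{"type":"array","items":{"type":"array"}},"claw":{"type":"number"},"force":{"type":"number"}},"required":["motion"]}

```bash
mkdir -p pics
cat > h.py <<'E'
import numpy as np, cv2
from rig import env, viewer
def grab(n):
    s=env.observe(); im=viewer.get_image(n)
    if 'T_tool_cam' in im:
        T=np.eye(4);T[:3,:3]=np.array(s['tool_rot']).reshape(3,3);T[:3,3]=s['position'];M=T@np.array(im['T_tool_cam'])
    else:
        M=np.eye(4);M[:3,:3]=np.array(im['attitude']).reshape(3,3);M[:3,3]=im['eye']
    im['M']=M;return im
def cloud(im):
    h,w=im['depth'].shape
    u,v=np.meshgrid(np.arange(w),np.arange(h))
    K=np.array([[im['fx'],0,im['cx']],[0,im['fy'],im['cy']],[0,0,1.]])
    p=np.stack([u,v],-1).reshape(-1,1,2).astype(float)
    q=cv2.undistortPoints(p,K,np.array([im['k1'],0,0,0,0.])).reshape(h,w,2)
    d=im['depth'];P=np.stack([q[...,0]*d,-q[...,1]*d,-d],-1)
    W=P@im['M'][:3,:3].T+im['M'][:3,3]; W[d==0]=np.nan
    return W
def save(im,n,crop=None,s=1):
    f=im['frame'][...,::-1]
    if crop: f=f[crop[1]:crop[3],crop[0]:crop[2]]
    cv2.imwrite('pics/'+n,cv2.resize(f,None,fx=s,fy=s,interpolation=cv2.INTER_CUBIC))
E
python3 - <<'E'
from h import *
for n in('scene','top'):
    im=grab(n);save(im,n+'.png');np.savez('/tmp/'+n,W=cloud(im),f=im['frame']);print(n,im['M'].round(3).tolist(),im['fx'],im['k1'])
print(env.observe())
E
```

```text
scene [[-0.705, -0.442, 0.555, 1.192], [0.709, -0.454, 0.539, 0.571], [0.014, 0.774, 0.633, 0.774], [0.0, 0.0, 0.0, 1.0]] 442.14594688793005 -0.13239198492476767
top [[-0.014, 0.984, -0.18, 0.353], [-1.0, -0.013, 0.008, -0.005], [0.005, 0.18, 0.984, 1.295], [0.0, 0.0, 0.0, 1.0]] 432.1215390858136 -0.09112167185734507
{'time_s': 0.1, 'q': array([-7.82838255e+01,  2.18376287e+01,  7.43798158e+01, -2.62484766e-03,
        8.38584225e+01, -1.23363289e+01]), 'qvel': array([-0.05581212, -0.07332175, -0.09604073,  0.01901945,  0.12585191,
       -0.08369929]), 'joint_efforts': array([ 4.13497182e-03, -4.49221623e+01, -2.31655562e+01, -9.12784276e-05,
        3.65622524e-03, -1.22487893e-05]), 'position': array([ 0.22408487, -0.50195527,  0.20897237]), 'tool_rot': array([[ 9.13170385e-01,  4.07577905e-01, -3.13482497e-04],
       [ 4.07577956e-01, -9.13169509e-01,  1.28729029e-03],
       [ 2.38408423e-04, -1.30328393e-03, -9.99999122e-01]]), 'ft_force': array([-0.17071101, -0.23039048, -0.47639627]), 'wrist_torque': array([ 0.03516689, -0.02592887, -0.04926304]), 'gripper_force': 0.0, 'grip_width': 0.08510114332913726}
```

View pics/scene.png

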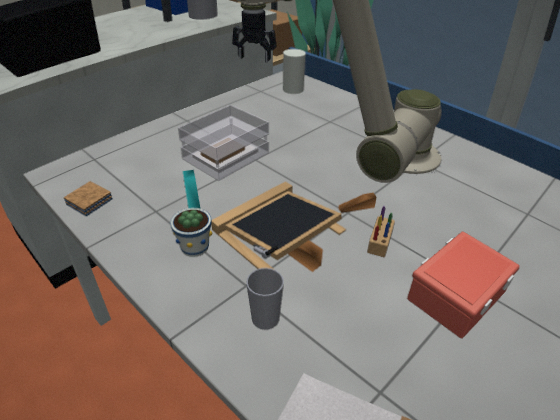

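View pics/top.png

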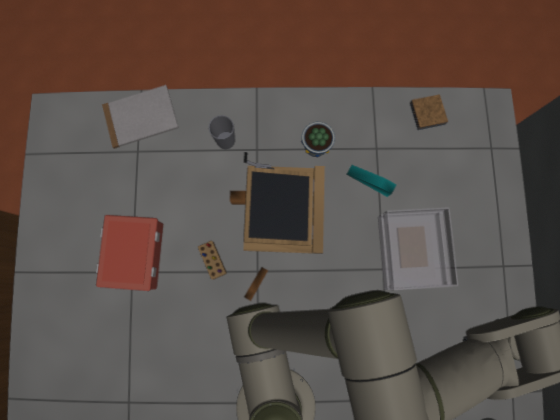

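Run:
```python
from h import *
d=np.load('/tmp/top.npz');W=d['W'];f=d['f']
a=cv2.resize(f[135:305,195:335,::-1],None,fx=4.0,fy=3.5,interpolation=cv2.INTER_CUBIC)
cv2.imwrite('pics/c1.png',a)
hsv=cv2.cvtColor(f,cv2.COLOR_RGB2HSV)
def p(u,v): return W[v,u].round(3)
# plan of high points around the easel
X,Y,Z=W[...,0],W[...,1],W[...,2]
V,U=np.mgrid[:420,:560]
m=(U>240)&(U<335)&(V>160)&(V<260)&(Z>0.012)&(Z<.09)
print('easel',cv2.minAreaRect(np.stack([X[m],Y[m]],-1).astype(np.float32)))
m2=(U>225)&(U<246)&(V>185)&(V<212)&(Z>.03)
print('wedge tail',m2.sum(),cv2.minAreaRect(np.stack([X[m2],Y[m2]],-1).astype(np.float32)),np.nanmedian(Z[m2]))
m3=(U>370)&(U<470)&(V>195)&(V<300)&(Z>.1)&(Z<.13)
print('tray',m3.sum(),cv2.minAreaRect(np.stack([X[m3],Y[m3]],-1).astype(np.float32)))
m4=(U>240)&(U<275)&(V>260)&(V<305)&(Z>.01)
print('decoy',m4.sum(),cv2.minAreaRect(np.stack([X[m4],Y[m4]],-1).astype(np.float32)),np.nanmax(Z[m4]))
for r in range(150,176,3): print(r,[tuple((1000*W[r,c]).round()) for c in range(244,276,6)])
for n,u,v in(('pot',318,137),('tumbler',222,130),('cray',211,258)):print(n,p(u,v))
```

```text
easel ((0.5714746117591858, -0.02670256793498993), (0.24568679928779602, 0.2619911730289459), 88.00605010986328)
wedge tail 210 ((0.5884464383125305, 0.1040746197104454), (0.06326379626989365, 0.048011355102062225), 0.777551531791687) 0.05114073331601532
tray 669 ((0.4399288296699524, -0.41108396649360657), (0.2212298959493637, 0.18316198885440826), 1.6601290702819824)
decoy 297 ((0.3383200466632843, 0.05122450739145279), (0.10886631160974503, 0.0784028023481369), 14.458805084228516) 0.16122847936304696
150 [(np.float64(761.0), np.float64(88.0), np.float64(-0.0)), (np.float64(760.0), np.float64(69.0), np.float64(2.0)), (np.float64(762.0), np.float64(51.0), np.float64(-3.0)), (np.float64(761.0), np.float64(32.0), np.float64(-3.0)), (np.float64(760.0), np.float64(13.0), np.float64(-0.0)), (np.float64(762.0), np.float64(-6.0), np.float64(-6.0))]
153 [(np.float64(721.0), np.float64(81.0), np.float64(99.0)), (np.float64(750.0), np.float64(69.0), np.float64(3.0)), (np.float64(752.0), np.float64(51.0), np.float64(-3.0)), (np.float64(751.0), np.float64(32.0), np.float64(-2.0)), (np.float64(7
[... 1908 characters left out ...]
(677.0), np.float64(66.0), np.float64(63.0)), (np.float64(679.0), np.float64(48.0), np.float64(54.0)), (np.float64(678.0), np.float64(31.0), np.float64(55.0)), (np.float64(679.0), np.float64(13.0), np.float64(50.0)), (np.float64(679.0), np.float64(-5.0), np.float64(51.0))]
174 [(np.float64(684.0), np.float64(88.0), np.float64(-2.0)), (np.float64(668.0), np.float64(66.0), np.float64(61.0)), (np.float64(668.0), np.float64(48.0), np.float64(61.0)), (np.float64(669.0), np.float64(31.0), np.float64(57.0)), (np.float64(669.0), np.float64(13.0), np.float64(55.0)), (np.float64(671.0), np.float64(-5.0), np.float64(47.0))]
pot [ 0.765 -0.134  0.103]
tumbler [0.821 0.155 0.019]
cray [0.425 0.18  0.041]
```

View pics/c1.png

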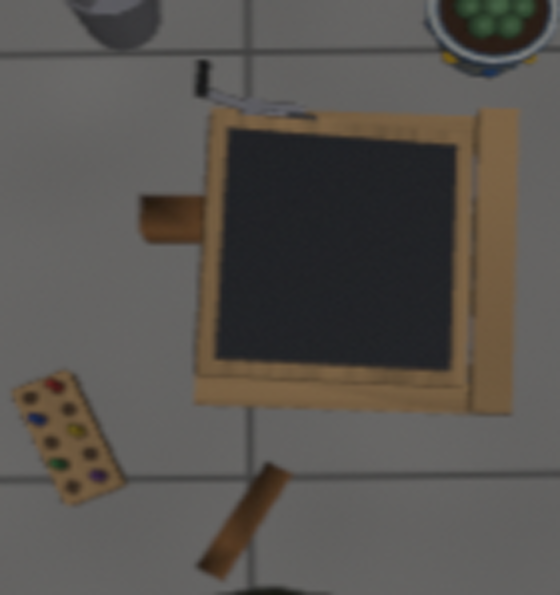

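Run:
```python
from h import *
d=np.load('/tmp/top.npz');W=d['W'];f=d['f'].astype(int)
X,Y,Z=W[...,0],W[...,1],W[...,2];V,U=np.mgrid[:420,:560]
wood=(f[...,0]-f[...,2]>35)
m=(U>316)&(U<327)&(V>160)&(V<258)&wood&(Z>.02)
P=np.stack([X[m],Y[m]],-1).astype(np.float32)
print('rail',m.sum(),cv2.minAreaRect(P),cv2.boxPoints(cv2.minAreaRect(P)).round(3).tolist(),np.median(Z[m]))
# slate plane/rect
dark=(f.sum(-1)<130)&(U>245)&(U<312)&(V>165)&(V<248)
P=np.stack([X[dark],Y[dark]],-1).astype(np.float32)
print('slate',cv2.minAreaRect(P),cv2.boxPoints(cv2.minAreaRect(P)).round(3).tolist())
A=np.c_[P,np.ones(len(P))];print('plane',np.linalg.lstsq(A,Z[dark],rcond=None)[0])
m=(U>225)&(U<247)&(V>185)&(V<212)&(Z>.046)&(Z<.056)&(f[...,0]-f[...,2]>25)
for r in range(186,210,2):
    k=np.where(m[r])[0]
    if len(k):print(r,k.min(),k.max(),W[r,k.min()].round(3),W[r,k.max()].round(3))
m=(U>238)&(U<252)&(V>146)&(V<168)&(Z>.08)&(f.sum(-1)<150)
P=np.stack([X[m],Y[m]],-1).astype(np.float32);print('bar',m.sum(),cv2.minAreaRect(P),np.median(Z[m]),np.percentile(Z[m],90))
# the scene camera
d=np.load('/tmp/scene.npz');W=d['W'];f=d['f'].astype(int)
X,Y,Z=W[...,0],W[...,1],W[...,2];V,U=np.mgrid[:420,:560]
br=(f[...,0]-f[...,2]>25)&(Y>.07)&(Y<.16)&(X>.54)&(X<.64)&(Z>.005)&(Z<.07)
print('scene wedge',br.sum(),np.nanpercentile(X[br],[2,98]),np.nanpercentile(Y[br],[2,98]),np.nanpercentile(Z[br],[2,98]))
t=br&(Z>.047);P=np.stack([X[t],Y[t]],-1).astype(np.float32);print(cv2.boxPoints(cv2.minAreaRect(P)).round(3).tolist())
t=br&(Z<.045)&(Z>.01);A=np.c_[X[t],np.ones(t.sum())];print('tail face',t.sum(),np.linalg.lstsq(A,Y[t],rcond=None)[0],np.median(X[t]),np.median(Y[t]))
t=(Z>.08)&(Z<.115)&(X>.67)&(X<.74)&(Y>.05)&(Y<.11);print('bar',t.sum(),np.nanpercentile(X[t],[5,50,95]),np.nanpercentile(Y[t],[5,50,95]),np.nanpercentile(Z[t],[5,50,95]))
```

```text
rail 559 ((0.5682938098907471, -0.140228271484375), (0.018937723711133003, 0.26044872403144836), 88.14031982421875) [[0.43799999356269836, -0.14499999582767487], [0.6980000138282776, -0.15399999916553497], [0.6990000009536743, -0.13500000536441803], [0.43799999356269836, -0.12700000405311584]] 0.03145194741483892
slate ((0.5749174356460571, -0.019205711781978607), (0.1646781712770462, 0.1898191273212433), 86.40892028808594) [[0.4749999940395355, -0.0949999988079071], [0.6639999747276306, -0.10700000077486038], [0.675000011920929, 0.05700000002980232], [0.48500001430511475, 0.0689999982714653]]
 ** On entry to DLASCL parameter number  4 had an illegal value
 ** On entry to DLASCL parameter number  4 had an illegal valueTraceback (most recent call last):
  File "<stdin>", line 12, in <module>
    x, resids, rank, s = _umath_linalg.lstsq(a, b, rcond,
                         ~~~~~~~~~~~~~~~~~~~^^^^^^^^^^^^^
                                             signature=signature)
                                             ^^^^^^^^^^^^^^^^^^^^
    raise LinAlgError("SVD did not converge in Linear Least Squares")
numpy.linalg.LinAlgError: SVD did not converge in Linear Least Squares
```

Run:
```python
from h import *
d=np.load('/tmp/top.npz');W=d['W'];f=d['f'].astype(int)
X,Y,Z=W[...,0],W[...,1],W[...,2];V,U=np.mgrid[:420,:560]
m=(U>225)&(U<247)&(V>185)&(V<212)&(Z>.044)&(Z<.058)&(f[...,0]-f[...,2]>25)
for r in range(186,210,2):
    k=np.where(m[r])[0]
    if len(k):print(r,k.min(),k.max(),W[r,k.min()].round(3),W[r,k.max()].round(3))
m=(U>238)&(U<252)&(V>146)&(V<168)&(Z>.08)&(f.sum(-1)<150)
P=np.stack([X[m],Y[m]],-1).astype(np.float32);print('bar',m.sum(),cv2.minAreaRect(P),np.median(Z[m]),np.percentile(Z[m],90))
d=np.load('/tmp/scene.npz');W=d['W'];f=d['f'].astype(int)
W[np.isnan(W)]=-9
X,Y,Z=W[...,0],W[...,1],W[...,2]
br=(f[...,0]-f[...,2]>25)&(Y>.07)&(Y<.16)&(X>.54)&(X<.64)&(Z>.005)&(Z<.07)
print('scene wedge',br.sum(),np.percentile(X[br],[2,98]),np.percentile(Y[br],[2,98]),np.percentile(Z[br],[2,98]))
t=br&(Z>.047);P=np.stack([X[t],Y[t]],-1).astype(np.float32);print(cv2.boxPoints(cv2.minAreaRect(P)).round(3).tolist())
t=br&(Z<.042)&(Z>.01)
t2=t&(Y>.118)
t1=t&(Y<.115)
for n,t,a,b in(('tail',t2,X,Y),('side',t1,Y,X)):
    if t.sum()>5:A=np.c_[a[t],np.ones(t.sum())];print(n,t.sum(),np.linalg.lstsq(A,b[t],rcond=None)[0],np.median(X[t]),np.median(Y[t]))
t=(Z>.08)&(Z<.115)&(X>.67)&(X<.74)&(Y>.05)&(Y<.11);print('bar',t.sum(),np.percentile(X[t],[5,50,95]),np.percentile(Y[t],[5,50,95]),np.percentile(Z[t],[5,50,95]))
```

```text
192 235 245 [0.617 0.111 0.048] [0.616 0.081 0.05 ]
194 231 245 [0.609 0.122 0.058] [0.611 0.081 0.049]
196 232 245 [0.605 0.119 0.05 ] [0.603 0.081 0.055]
198 230 245 [0.598 0.125 0.053] [0.597 0.081 0.056]
200 230 244 [0.593 0.125 0.052] [0.593 0.084 0.047]
bar 26 ((0.7095332741737366, 0.07784374803304672), (0.028690757229924202, 0.006028308067470789), 0.5703273415565491) 0.09866363353723617 0.10138997302549146
scene wedge 782 [0.54578533 0.63400465] [0.07111751 0.12845395] [0.00766485 0.06635434]
[[0.5400000214576721, 0.12800000607967377], [0.5410000085830688, 0.0689999982714653], [0.6399999856948853, 0.07100000232458115], [0.6389999985694885, 0.12999999523162842]]
tail 96 [-0.12979349  0.20532476] 0.6123701291860402 0.12692045356469542
side 128 [0.01979594 0.62016968] 0.6220243251861997 0.09432126124180368
bar 64 [0.69839476 0.71304344 0.72567283] [0.07442002 0.08107284 0.08392199] [0.09273321 0.09888527 0.10182726]
```

move_arm:
  motion:
    - [[0, 0, 0], [0, 0, -1]]
    - [[0, 0, 0], [0, 0, -1]]
    - [[0, 0, 0], [0, 0, -1]]
    - [[0, 0, 0], [0, 0, -1]]
    - [[0, 0, 0], [0, 0, -1]]
    - [[0, 0, 0], [0, 0, -1]]
    - [[0, 0, 0], [0, 0, -1]]
    - [[0, 0, 0], [0, 0, -1]]
    - [[0.77, 0.55, 0], [0, 0, 0]]
    - [[0.77, 0.55, 0], [0, 0, 0]]
    - [[0.77, 0.55, 0], [0, 0, 0]]
    - [[0.77, 0.55, 0], [0, 0, 0]]
    - [[0.77, 0.55, 0], [0, 0, 0]]
    - [[0.77, 0.55, 0], [0, 0, 0]]
    - [[0.77, 0.55, 0], [0, 0, 0]]
    - [[0.77, 0.55, 0], [0, 0, 0]]
    - [[0.77, 0.55, 0], [0, 0, 0]]
    - [[0.77, 0.55, 0], [0, 0, 0]]
    - [[0.77, 0.55, 0], [0, 0, 0]]
    - [[0.77, 0.55, 0], [0, 0, 0]]
  claw: 1
  force: 40

```text
time_s: 2.1
position: [0.5704, -0.0498, 0.2093]
tool_rot: [[0.034, 0.999, -0.001], [0.999, -0.034, 0.0], [0.0, -0.001, -1.0]]
ft_force: [0.7, -1.1, 0.8]
grip_width: 0.0002
gripper_force: 0.0
```

move_arm:
  motion:
    - [[0.78, 0.53, 0], [0, 0, 0]]
    - [[0.78, 0.53, 0], [0, 0, 0]]
    - [[0.78, 0.53, 0], [0, 0, 0]]
    - [[0.78, 0.53, 0], [0, 0, 0]]
    - [[0.78, 0.53, 0], [0, 0, 0]]
    - [[0, 0, 0], [0, 0, 0]]
    - [[0, 0, 0], [0, 0, 0]]

```text
time_s: 2.8
position: [0.7086, 0.1393, 0.2081]
tool_rot: [[0.033, 0.999, -0.002], [0.999, -0.033, -0.0], [-0.0, -0.002, -1.0]]
ft_force: [-0.0, -0.7, -0.6]
grip_width: -0.0001
gripper_force: 0.0
```

Run:
```python
from h import *
im=grab('wrist');save(im,'w1.png');np.savez('/tmp/w1',W=cloud(im),f=im['frame'])
print(env.observe()['position'],im['M'].round(3).tolist())
W=cloud(im);W[np.isnan(W)]=-9
X,Y,Z=W[...,0],W[...,1],W[...,2]
t=(Z>.07)&(Z<.115)&(X>.66)&(X<.74)&(Y>.03)&(Y<.11);print('bar',t.sum(),np.percentile(X[t],[5,50,95]) if t.any() else 0,np.percentile(Y[t],[5,50,95])if t.any() else 0)
```

```text
[0.70842465 0.13832644 0.2089098 ] [[0.999, 0.03, 0.011, 0.709], [-0.032, 0.962, 0.272, 0.207], [-0.002, -0.272, 0.962, 0.372], [0.0, 0.0, 0.0, 1.0]]
bar 4 [0.71960079 0.72090054 0.72220818] [0.08120626 0.08165256 0.08213788]
```

View pics/w1.png

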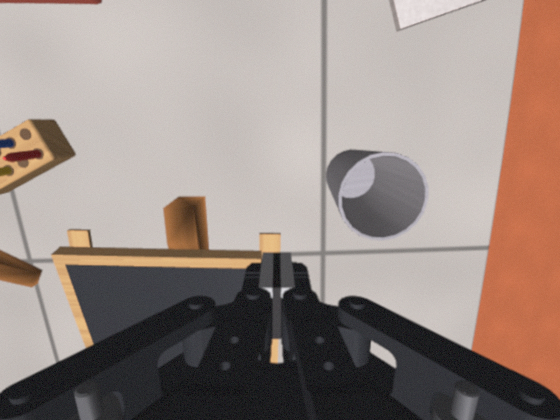

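move_arm:
  motion:
    - [[0, 0, 0.5], [0, 0, 0]]
    - [[0, 0, 0.5], [0, 0, 0]]
    - [[0, 0, 0.5], [0, 0, 0]]
    - [[0, 0, 0.5], [0, 0, 0]]
    - [[-0.2, 0, 0], [0, 0, 0]]
    - [[-0.2, 0, 0], [0, 0, 0]]
    - [[-0.2, 0, 0], [0, 0, 0]]
    - [[-0.2, 0, 0], [0, 0, 0]]
    - [[-0.16, 0, 0], [0, 0, 0]]
    - [[-0.16, 0, 0], [0, 0, 0]]
    - [[-0.16, 0, 0], [0, 0, 0]]
    - [[0, 0, 0], [0, 0, 0]]

```text
time_s: 4.05
position: [0.7066, 0.0736, 0.1096]
tool_rot: [[0.035, 0.999, 0.0], [0.999, -0.035, -0.0], [-0.0, 0.0, -1.0]]
ft_force: [-0.4, -0.5, 0.3]
grip_width: -0.0003
gripper_force: 0.0
```

Run:
```python
from h import *
d=np.load('/tmp/w1.npz');W=d['W'];f=d['f'].astype(int);W[np.isnan(W)]=-9
X,Y,Z=W[...,0],W[...,1],W[...,2];V,U=np.mgrid[:420,:560]
br=(f[...,0]-f[...,2]>25)&(U>150)&(U<215)&(V>185)&(V<248)
t=br&(Z>.046)&(Z<.06);P=np.stack([X[t],Y[t]],-1).astype(np.float32)
print(t.sum(),np.median(Z[t]),cv2.boxPoints(cv2.minAreaRect(P)).round(4).tolist())
for v in range(198,248,5):
    k=np.where(t[v])[0]
    if len(k):print(v,W[v,k.min()].round(4),W[v,k.max()].round(4))
t=br&(Z>.005)&(Z<.042)
for v in range(198,248,8):
    k=np.where(t[v])[0]
    if len(k):print('low',v,W[v,k.min()].round(4),W[v,k.max()].round(4))
```

```text
1330 0.05297238379742164 [[0.5874999761581421, 0.08129999786615372], [0.6202999949455261, 0.08070000261068344], [0.6212000250816345, 0.12620000541210175], [0.5884000062942505, 0.12680000066757202]]
208 [0.5892 0.1265 0.0533] [0.6206 0.1238 0.0468]
213 [0.5888 0.1214 0.0543] [0.6204 0.1187 0.0481]
218 [0.5886 0.1156 0.0527] [0.6207 0.113  0.0475]
223 [0.5886 0.1098 0.0517] [0.6202 0.1076 0.0477]
228 [0.5879 0.1043 0.0519] [0.6204 0.1015 0.0465]
233 [0.5897 0.0991 0.0529] [0.6202 0.0963 0.0478]
238 [0.5881 0.0936 0.0532] [0.6205 0.0904 0.047 ]
243 [0.5883 0.0878 0.0528] [0.6197 0.0844 0.0465]
low 198 [0.589  0.1266 0.0083] [0.6206 0.1256 0.0083]
low 206 [0.621  0.1241 0.0395] [0.6205 0.1155 0.0066]
low 214 [0.6209 0.1149 0.0386] [0.6205 0.1055 0.0058]
low 222 [0.6205 0.1064 0.0406] [0.6203 0.0964 0.0085]
low 230 [0.6201 0.0964 0.0381] [0.6201 0.0858 0.0068]
low 238 [0.62   0.0882 0.0412] [0.6197 0.0763 0.0088]
low 246 [0.6201 0.0787 0.0409] [0.6196 0.0654 0.0073]
```

move_arm:
  motion:
    - [[-0.12, 0, 0], [0, 0, 0]]
    - [[-0.12, 0, 0], [0, 0, 0]]
    - [[-0.12, 0, 0], [0, 0, 0]]
    - [[-0.12, 0, 0], [0, 0, 0]]
    - [[-0.12, 0, 0], [0, 0, 0]]
    - [[-0.12, 0, 0], [0, 0, 0]]
    - [[-0.12, 0, 0], [0, 0, 0]]
    - [[-0.12, 0, 0], [0, 0, 0]]
    - [[0, 0, 0], [0, 0, 0]]
    - [[0, 0, 0], [0, 0, 0]]

```text
time_s: 5.05
position: [0.7049, 0.0267, 0.1095]
tool_rot: [[0.034, 0.999, -0.0], [0.999, -0.034, 0.0], [0.0, -0.0, -1.0]]
ft_force: [-0.4, -0.0, -0.6]
grip_width: -0.0002
gripper_force: 0.0
```

Run:
```python
from h import *
im=grab('scene');W=cloud(im);W[np.isnan(W)]=-9
X,Y,Z=W[...,0],W[...,1],W[...,2]
f=im['frame'].astype(int)
t=(Z>.075)&(Z<.125)&(X>.685)&(X<.73)&(Y>-.02)&(Y<.12)
for v in range(225,275,3):
  k=np.where(t[v])[0]
  if len(k):print(v,k.min(),k.max(),W[v,k.min()].round(3),W[v,k.max()].round(3))
save(im,'s2.png',(200,200,340,305),4)
```

```text
246 275 276 [0.699 0.078 0.102] [0.696 0.078 0.1  ]
249 270 277 [0.713 0.076 0.101] [0.699 0.085 0.098]
252 265 273 [0.726 0.075 0.1  ] [0.712 0.085 0.098]
255 266 268 [0.726 0.078 0.093] [0.724 0.082 0.095]
```

View pics/s2.png

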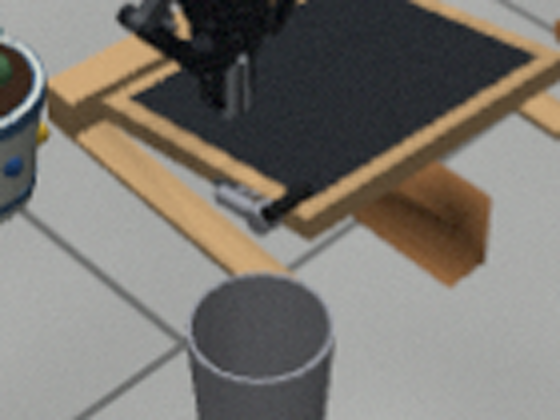

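Run:
```python
from h import *
print(env.tip_reach)
im=grab('scene');W=cloud(im)
for v in range(214,234,2):print(v,[tuple((W[v,u]*1000).round()) for u in (254,257,260,263)])
```

```text
0.017
214 [(np.float64(720.0), np.float64(36.0), np.float64(180.0)), (np.float64(715.0), np.float64(40.0), np.float64(180.0)), (np.float64(702.0), np.float64(35.0), np.float64(169.0)), (np.float64(698.0), np.float64(41.0), np.float64(170.0))]
216 [(np.float64(719.0), np.float64(35.0), np.float64(174.0)), (np.float64(716.0), np.float64(41.0), np.float64(175.0)), (np.float64(706.0), np.float64(39.0), np.float64(168.0)), (np.float64(693.0), np.float64(35.0), np.float64(158.0))]
218 [(np.float64(717.0), np.float64(32.0), np.float64(165.0)), (np.float64(714.0), np.float64(38.0), np.float64(166.0)), (np.float64(nan), np.float64(nan), np.float64(nan)), (np.float64(693.0), np.float64(34.0), np.float64(152.0))]
220 [(np.float64(717.0), np.float64(32.0), np.float64(160.0)), (np.float64(712.0), np.float64(36.0), np.float64(159.0)), (np.float64(706.0), np.float64(39.0), np.float64(156.0)), (np.float64(693.0), np.float64(34.0), np.float64(146.0))]
222 [(np.float64(718.0), np.float64(34.0), np.float64(155.0)), (np.float64(711.0), np.float64(35.0), np.float64(152.0)), (np.float64(707.0), np.float64
[... 570 characters left out ...]
loat64(646.0), np.float64(-49.0), np.float64(41.0)), (np.float64(711.0), np.float64(35.0), np.float64(135.0)), (np.float64(706.0), np.float64(38.0), np.float64(133.0)), (np.float64(633.0), np.float64(-31.0), np.float64(44.0))]
230 [(np.float64(653.0), np.float64(-42.0), np.float64(43.0)), (np.float64(647.0), np.float64(-37.0), np.float64(42.0)), (np.float64(644.0), np.float64(-30.0), np.float64(45.0)), (np.float64(640.0), np.float64(-23.0), np.float64(47.0))]
232 [(np.float64(657.0), np.float64(-37.0), np.float64(42.0)), (np.float64(654.0), np.float64(-30.0), np.float64(45.0)), (np.float64(648.0), np.float64(-25.0), np.float64(44.0)), (np.float64(645.0), np.float64(-17.0), np.float64(48.0))]
```

Run:
```python
from h import *
s=env.observe();print(s['position'],s['q'],s['grip_width'])
im=grab('wrist');W=cloud(im)
print(im['T_tool_cam'].round(4).tolist())
T=np.linalg.inv(im['T_tool_cam'])
for v in range(245,300,5):print(v,[tuple((W[v,u]*1000).round()) for u in (262,270,284,292)],im['depth'][v,270])
K=[im['fx'],im['fy'],im['cx'],im['cy']]
for z in(-.04,-.02,0,.017):
  p=T@np.array([0,0,z,1]);print(z,K[0]*p[0]/-p[2]+K[2],K[1]*-p[1]/-p[2]+K[3])
d=np.load('/tmp/top.npz')['f']
```

```text
[0.70490484 0.02700666 0.10952405] [-7.39657200e+00  4.18550774e+01  5.45220478e+01  5.93421276e-03
  8.36240558e+01 -5.46544073e+00] 0.0002691137875673605
[[0.0005, 0.9623, 0.2718, 0.068], [1.0, -0.0005, -0.0001, -0.0019], [0.0001, 0.2718, -0.9623, -0.1636], [0.0, 0.0, 0.0, 1.0]]
245 [(np.float64(692.0), np.float64(8.0), np.float64(50.0)), (np.float64(698.0), np.float64(7.0), np.float64(50.0)), (np.float64(709.0), np.float64(-13.0), np.float64(-2.0)), (np.float64(716.0), np.float64(-13.0), np.float64(-0.0))] 0.23875321
250 [(np.float64(689.0), np.float64(-15.0), np.float64(4.0)), (np.float64(696.0), np.float64(-15.0), np.float64(5.0)), (np.float64(709.0), np.float64(-18.0), np.float64(-2.0)), (np.float64(716.0), np.float64(-18.0), np.float64(-1.0))] 0.28754964
255 [(np.float64(697.0), np.float64(38.0), np.float64(139.0)), (np.float64(701.0), np.float64(38.0), np.float64(139.0)), (np.float64(707.0), np.float64(38.0), np.float64(140.0)), (np.float64(716.0), np.float64(-23.0), np.float64(-1.0))] 0.14503698
260 [(np.float64(697.0), np.float64(37.0), np.float64(144.0)), (np.float64(701.0
[... 1372 characters left out ...]
0), np.float64(166.0))] 0.11841733
290 [(np.float64(698.0), np.float64(38.0), np.float64(171.0)), (np.float64(701.0), np.float64(36.0), np.float64(168.0)), (np.float64(706.0), np.float64(36.0), np.float64(168.0)), (np.float64(709.0), np.float64(38.0), np.float64(172.0))] 0.11752938
295 [(np.float64(698.0), np.float64(38.0), np.float64(174.0)), (np.float64(701.0), np.float64(39.0), np.float64(176.0)), (np.float64(706.0), np.float64(38.0), np.float64(174.0)), (np.float64(709.0), np.float64(38.0), np.float64(175.0))] 0.10884098
-0.04 280.56973211286635 287.45002769146265
-0.02 280.04765988978164 267.1736980197231
0 279.63980291738517 251.33327965315272
0.017 279.3573119890514 240.36184899873808
```

Run:
```python
from h import *
d=np.load('/tmp/scene.npz');W=d['W'];f=d['f'];W[np.isnan(W)]=-9
X,Y,Z=W[...,0],W[...,1],W[...,2]
t=(np.hypot(X-.224,Y+.502)<.09)&(Z>.12)
print(t.sum(),np.percentile(Z[t],[0,1,5,50]))
for v in range(30,66,3):
  k=np.where(t[v,225:285])[0]+225
  if len(k):print(v,k.min(),k.max(),W[v,k.min()].round(3),W[v,k.max()].round(3),W[v,k].min(0).round(3))
im=grab('top');W=cloud(im);save(im,'t2.png',(200,100,340,205),4)
```

```text
1469 [0.24473653 0.25119541 0.26858911 0.3442768 ]
30 233 273 [ 0.26  -0.564  0.336] [ 0.19  -0.448  0.346] [ 0.19  -0.564  0.336]
33 233 274 [ 0.263 -0.56   0.327] [ 0.194 -0.44   0.339] [ 0.194 -0.56   0.327]
36 233 275 [ 0.267 -0.556  0.319] [ 0.18  -0.45   0.324] [ 0.18  -0.56   0.313]
39 233 275 [ 0.265 -0.56   0.308] [ 0.184 -0.445  0.316] [ 0.184 -0.565  0.301]
42 232 275 [ 0.264 -0.566  0.296] [ 0.185 -0.444  0.307] [ 0.185 -0.566  0.294]
45 236 276 [ 0.255 -0.557  0.286] [ 0.187 -0.437  0.299] [ 0.187 -0.557  0.286]
48 238 275 [ 0.248 -0.556  0.274] [ 0.191 -0.438  0.29 ] [ 0.191 -0.556  0.274]
51 238 270 [ 0.251 -0.552  0.266] [ 0.203 -0.449  0.28 ] [ 0.203 -0.552  0.263]
54 238 270 [ 0.254 -0.55   0.256] [ 0.2   -0.451  0.268] [ 0.2   -0.55   0.254]
57 239 270 [ 0.253 -0.547  0.247] [ 0.199 -0.453  0.257] [ 0.199 -0.547  0.245]
60 265 268 [ 0.215 -0.46   0.249] [ 0.212 -0.449  0.252] [ 0.209 -0.46   0.249]
```

View pics/t2.png

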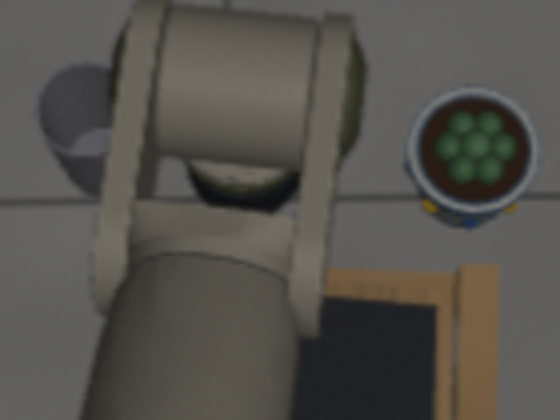

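move_arm:
  motion:
    - [[0.6, 0, 0], [0, 0, 0]]
    - [[0.6, 0.03, 0], [0, 0, 0]]
    - [[0.6, 0.03, 0], [0, 0, 0]]
    - [[0.5, 0.03, 0], [0, 0, 0]]
    - [[0, 0, 0], [0, 0, 0]]
    - [[0, 0, 0.3], [0, 0, 0]]
    - [[0, 0, 0.3], [0, 0, 0]]
    - [[0, 0, 0.3], [0, 0, 0]]
    - [[0, 0, 0], [0, 0, 0]]
    - [[0, 0, 0], [0, 0, 0]]
    - [[-0.16, 0, 0], [0, 0, 0]]
    - [[-0.16, 0, 0], [0, 0, 0]]
    - [[-0.16, 0, 0], [0, 0, 0]]
    - [[-0.16, 0, 0], [0, 0, 0]]
    - [[-0.16, 0, 0], [0, 0, 0]]
    - [[-0.16, 0, 0], [0, 0, 0]]
    - [[-0.16, 0, 0], [0, 0, 0]]
    - [[0, 0, 0], [0, 0, 0]]

```text
time_s: 7.05
position: [0.7115, 0.0847, 0.0648]
tool_rot: [[0.035, 0.999, 0.0], [0.999, -0.035, 0.0], [0.0, 0.0, -1.0]]
ft_force: [0.8, 2.3, 0.8]
grip_width: 0.0004
gripper_force: 0.7
```

move_arm:
  motion:
    - [[-0.1, 0, 0], [0, 0, 0]]
    - [[-0.1, 0, 0], [0, 0, 0]]
    - [[-0.1, 0, 0], [0, 0, 0]]
    - [[-0.1, 0, 0], [0, 0, 0]]
    - [[-0.1, 0, 0], [0, 0, 0]]
    - [[-0.1, 0, 0], [0, 0, 0]]
    - [[-0.1, 0, 0], [0, 0, 0]]
    - [[-0.1, 0, 0], [0, 0, 0]]
    - [[-0.1, 0, 0], [0, 0, 0]]
    - [[-0.1, 0, 0], [0, 0, 0]]
    - [[-0.1, 0, 0], [0, 0, 0]]
    - [[0, 0, 0], [0, 0, 0]]
    - [[0, 0, 0], [0, 0, 0]]

```text
time_s: 8.35
position: [0.7096, 0.0305, 0.0646]
tool_rot: [[0.034, 0.999, 0.0], [0.999, -0.034, 0.0], [0.0, 0.0, -1.0]]
ft_force: [0.7, -0.3, 0.1]
grip_width: -0.0
gripper_force: 0.0
```

Run:
```python
from h import *
im=grab('scene');save(im,'s3.png',(200,200,340,305),4)
```

```text
(no output)
```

View pics/s3.png

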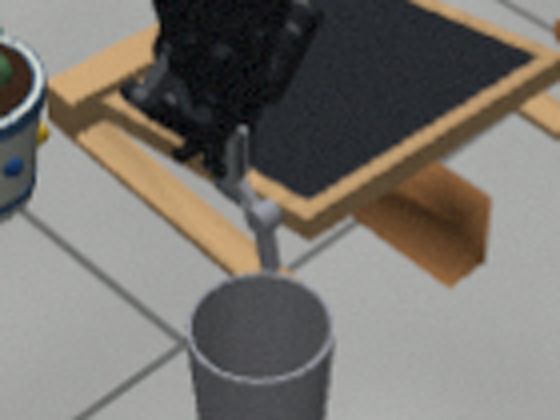

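move_arm:
  motion:
    - [[0.4, 0, 0], [0, 0, 0]]
    - [[0, 0, -0.6], [0, 0, 0]]
    - [[0, 0, -0.6], [0, 0, 0]]
    - [[0, 0, -0.6], [0, 0, 0]]
    - [[0.35, -0.7, 0], [0, 0, 0]]
    - [[0.35, -0.7, 0], [0, 0, 0]]
    - [[0.34, -0.7, 0], [0, 0, 0]]
    - [[0, 0, 0], [0, 0, 0]]
    - [[0, 0, 0], [0, 0, 0]]

```text
time_s: 9.3
position: [0.6069, 0.1075, 0.1552]
tool_rot: [[0.032, 0.999, 0.001], [0.999, -0.032, 0.0], [0.0, 0.001, -1.0]]
ft_force: [-0.2, 0.1, 0.5]
grip_width: -0.0
gripper_force: 0.0
```

move_arm:
  motion:
    - [[0, 0, 0], [0, 0, 0]]
    - [[0, 0, 0], [0, 0, 0]]
    - [[0, 0, 0], [0, 0, 0]]
    - [[0, 0, 0], [0, 0, 0]]
  claw: 0.2

```text
time_s: 9.7
position: [0.6074, 0.1058, 0.1543]
tool_rot: [[0.035, 0.999, -0.0], [0.999, -0.035, 0.0], [0.0, -0.0, -1.0]]
ft_force: [-0.5, 1.1, 0.2]
grip_width: 0.058
gripper_force: 0.0
```

Run:
```python
from h import *
im=grab('wrist');W=cloud(im);W[np.isnan(W)]=-9;f=im['frame'].astype(int)
X,Y,Z=W[...,0],W[...,1],W[...,2];print(env.observe()['position'])
im2=grab('scene');V=cloud(im2);V[np.isnan(V)]=-9
t=(np.abs(V[...,0]-.7)<.03)&(V[...,2]>.075)&(V[...,2]<.11)&(V[...,1]>-.03)&(V[...,1]<.1)
print('bar',t.sum(),np.median(V[t],0),V[t].min(0),V[t].max(0))
t=(f[...,0]-f[...,2]>25)&(X>.57)&(X<.64)&(Y>.09)&(Y<.16)&(Z>.046)&(Z<.06)
P=np.stack([X[t],Y[t]],-1).astype(np.float32);print(t.sum(),cv2.boxPoints(cv2.minAreaRect(P)).round(4).tolist())
```

```text
[0.60731681 0.10584855 0.15430742]
bar 84 [0.7009736  0.00575831 0.08624395] [ 0.69139691 -0.0032726   0.07508929] [0.72322042 0.02644058 0.09148884]
1593 [[0.5882999897003174, 0.09009999781847], [0.6195999979972839, 0.08959999680519104], [0.620199978351593, 0.12639999389648438], [0.5889000296592712, 0.12690000236034393]]
```

move_arm:
  motion:
    - [[0, -0.06, 0.5], [0, 0, 0]]
    - [[0, 0, 0.5], [0, 0, 0]]
    - [[0, 0, 0.5], [0, 0, 0]]
    - [[0, 0, 0.5], [0, 0, 0]]
    - [[0, 0, 0.4], [0, 0, 0]]
    - [[0, 0, 0.4], [0, 0, 0]]
    - [[0, 0, 0.2], [0, 0, 0]]
    - [[0, 0, 0.1], [0, 0, 0]]
    - [[0, 0, 0], [0, 0, 0]]
    - [[0, 0, 0], [0, 0, 0]]

```text
time_s: 10.8
position: [0.6046, 0.1062, 0.0004]
tool_rot: [[0.034, 0.999, 0.001], [0.999, -0.034, -0.0], [0.0, 0.001, -1.0]]
ft_force: [-0.1, -0.2, -0.5]
grip_width: 0.0684
gripper_force: 0.0
```

move_arm:
  motion:
    - [[0, 0, 0], [0, 0, 0]]
    - [[0, 0, 0], [0, 0, 0]]
    - [[0, 0, 0], [0, 0, 0]]
    - [[0, 0, 0], [0, 0, 0]]
    - [[0, 0, 0], [0, 0, 0]]
    - [[0, 0, 0], [0, 0, 0]]
  claw: 1
  force: 70

```text
time_s: 11.4
position: [0.6054, 0.1063, 0.0006]
tool_rot: [[0.034, 0.999, 0.004], [0.999, -0.034, 0.0], [0.0, 0.004, -1.0]]
ft_force: [3.8, 0.9, 5.5]
grip_width: 0.031
gripper_force: 70.2
```

move_arm:
  motion:
    - [[0.02, 0, 0], [0, 0, 0]]
    - [[0.02, 0, 0], [0, 0, 0]]
    - [[0.02, 0, 0], [0, 0, 0]]
    - [[0.02, 0, 0], [0, 0, 0]]
    - [[0, 0, 0], [0, 0, 0]]
    - [[0, 0, 0], [0, 0, 0]]
    - [[0, 0, 0], [0, 0, 0]]
    - [[0, 0, 0], [0, 0, 0]]
    - [[0, 0, 0], [0, 0, 0]]
    - [[0, 0, 0], [0, 0, 0]]
    - [[0.02, 0, 0], [0, 0, 0]]
    - [[0.02, 0, 0], [0, 0, 0]]
    - [[0.02, 0, 0], [0, 0, 0]]
    - [[0.02, 0, 0], [0, 0, 0]]
    - [[0, 0, 0], [0, 0, 0]]
    - [[0, 0, 0], [0, 0, 0]]
    - [[0, 0, 0], [0, 0, 0]]
    - [[0, 0, 0], [0, 0, 0]]
    - [[0, 0, 0], [0, 0, 0]]
    - [[0, 0, 0], [0, 0, 0]]

```text
time_s: 13.4
position: [0.6051, 0.1124, 0.0006]
tool_rot: [[0.034, 0.999, 0.002], [0.999, -0.034, -0.003], [-0.003, 0.002, -1.0]]
ft_force: [0.3, -8.3, 7.6]
grip_width: 0.0308
gripper_force: 70.8
```

move_arm:
  motion:
    - [[0.02, 0, 0], [0, 0, 0]]
    - [[0.02, 0, 0], [0, 0, 0]]
    - [[0.02, 0, 0], [0, 0, 0]]
    - [[0.02, 0, 0], [0, 0, 0]]
    - [[0, 0, 0], [0, 0, 0]]
    - [[0, 0, 0], [0, 0, 0]]
    - [[0, 0, 0], [0, 0, 0]]
    - [[0, 0, 0], [0, 0, 0]]
    - [[0, 0, 0], [0, 0, 0]]
    - [[0, 0, 0], [0, 0, 0]]
    - [[0.02, 0, 0], [0, 0, 0]]
    - [[0.02, 0, 0], [0, 0, 0]]
    - [[0.02, 0, 0], [0, 0, 0]]
    - [[0.02, 0, 0], [0, 0, 0]]
    - [[0, 0, 0], [0, 0, 0]]
    - [[0, 0, 0], [0, 0, 0]]
    - [[0, 0, 0], [0, 0, 0]]
    - [[0, 0, 0], [0, 0, 0]]
    - [[0, 0, 0], [0, 0, 0]]
    - [[0, 0, 0], [0, 0, 0]]

```text
time_s: 15.4
position: [0.6053, 0.1204, 0.0006]
tool_rot: [[0.034, 0.999, 0.002], [0.999, -0.034, -0.003], [-0.003, 0.002, -1.0]]
ft_force: [0.3, -9.3, 8.3]
grip_width: 0.0311
gripper_force: 70.9
```

move_arm:
  motion:
    - [[0.02, 0, 0], [0, 0, 0]]
    - [[0.02, 0, 0], [0, 0, 0]]
    - [[0.02, 0, 0], [0, 0, 0]]
    - [[0.02, 0, 0], [0, 0, 0]]
    - [[0, 0, 0], [0, 0, 0]]
    - [[0, 0, 0], [0, 0, 0]]
    - [[0, 0, 0], [0, 0, 0]]
    - [[0, 0, 0], [0, 0, 0]]
    - [[0, 0, 0], [0, 0, 0]]
    - [[0, 0, 0], [0, 0, 0]]
    - [[0.02, 0, 0], [0, 0, 0]]
    - [[0.02, 0, 0], [0, 0, 0]]
    - [[0.02, 0, 0], [0, 0, 0]]
    - [[0.02, 0, 0], [0, 0, 0]]
    - [[0, 0, 0], [0, 0, 0]]
    - [[0, 0, 0], [0, 0, 0]]
    - [[0, 0, 0], [0, 0, 0]]
    - [[0, 0, 0], [0, 0, 0]]
    - [[0, 0, 0], [0, 0, 0]]
    - [[0, 0, 0], [0, 0, 0]]

```text
time_s: 17.4
position: [0.6056, 0.1284, 0.0006]
tool_rot: [[0.034, 0.999, 0.002], [0.999, -0.034, -0.003], [-0.003, 0.002, -1.0]]
ft_force: [0.5, -9.5, 8.6]
grip_width: 0.0309
gripper_force: 70.9
```

move_arm:
  motion:
    - [[0.02, 0, 0], [0, 0, 0]]
    - [[0.02, 0, 0], [0, 0, 0]]
    - [[0.02, 0, 0], [0, 0, 0]]
    - [[0.02, 0, 0], [0, 0, 0]]
    - [[0, 0, 0], [0, 0, 0]]
    - [[0, 0, 0], [0, 0, 0]]
    - [[0, 0, 0], [0, 0, 0]]
    - [[0, 0, 0], [0, 0, 0]]
    - [[0, 0, 0], [0, 0, 0]]
    - [[0, 0, 0], [0, 0, 0]]
    - [[0.02, 0, 0], [0, 0, 0]]
    - [[0.02, 0, 0], [0, 0, 0]]
    - [[0.02, 0, 0], [0, 0, 0]]
    - [[0.02, 0, 0], [0, 0, 0]]
    - [[0, 0, 0], [0, 0, 0]]
    - [[0, 0, 0], [0, 0, 0]]
    - [[0, 0, 0], [0, 0, 0]]
    - [[0, 0, 0], [0, 0, 0]]
    - [[0, 0, 0], [0, 0, 0]]
    - [[0, 0, 0], [0, 0, 0]]

```text
time_s: 19.4
position: [0.6057, 0.1374, 0.0006]
tool_rot: [[0.034, 0.999, 0.002], [0.999, -0.034, -0.001], [-0.001, 0.002, -1.0]]
ft_force: [0.1, -3.7, 9.1]
grip_width: 0.0312
gripper_force: 70.9
```

Run:
```python
from h import *
im=grab('scene');V=cloud(im);V[np.isnan(V)]=-9
f=im['frame'].astype(int)
for n,t in(('bar',(np.abs(V[...,0]-.7)<.03)&(V[...,2]>.065)&(V[...,2]<.11)&(V[...,1]>-.03)&(V[...,1]<.06)),('slate',(f.sum(-1)<150)&(V[...,0]>.49)&(V[...,0]<.66)&(V[...,1]>-.1)&(V[...,1]<.06)&(V[...,2]<.08)&(V[...,2]>.01))):
    print(n,t.sum(),np.median(V[t],0),V[t].max(0))
A=np.c_[V[t][:,:2],np.ones(t.sum())];print(np.linalg.lstsq(A,V[t][:,2],rcond=None)[0])
```

```text
bar 93 [0.70101762 0.0086889  0.08053468] [0.72324582 0.03164746 0.08717845]
slate 2158 [ 0.58830048 -0.02160893  0.04158096] [0.65996502 0.05986987 0.05759695]
[0.00905398 0.15353362 0.03963626]
```

move_arm:
  motion:
    - [[0.02, 0, 0], [0, 0, 0]]
    - [[0.02, 0, 0], [0, 0, 0]]
    - [[0.02, 0, 0], [0, 0, 0]]
    - [[0.02, 0, 0], [0, 0, 0]]
    - [[0, 0, 0], [0, 0, 0]]
    - [[0, 0, 0], [0, 0, 0]]
    - [[0, 0, 0], [0, 0, 0]]
    - [[0.04, 0, 0], [0, 0, 0]]
    - [[0.04, 0, 0], [0, 0, 0]]
    - [[0.04, 0, 0], [0, 0, 0]]
    - [[0.04, 0, 0], [0, 0, 0]]
    - [[0, 0, 0], [0, 0, 0]]
    - [[0, 0, 0], [0, 0, 0]]
    - [[0, 0, 0], [0, 0, 0]]
    - [[0.04, 0, 0], [0, 0, 0]]
    - [[0.04, 0, 0], [0, 0, 0]]
    - [[0.04, 0, 0], [0, 0, 0]]
    - [[0, 0, 0], [0, 0, 0]]
    - [[0, 0, 0], [0, 0, 0]]
    - [[0, 0, 0], [0, 0, 0]]

```text
time_s: 21.45
position: [0.6063, 0.1555, 0.0006]
tool_rot: [[0.034, 0.999, 0.002], [0.999, -0.034, -0.001], [-0.001, 0.002, -1.0]]
ft_force: [0.7, -3.7, 8.4]
grip_width: 0.0313
gripper_force: 70.9
```

move_arm:
  motion:
    - [[0.05, 0, 0], [0, 0, 0]]
    - [[0.05, 0, 0], [0, 0, 0]]
    - [[0.05, 0, 0], [0, 0, 0]]
    - [[0.05, 0, 0], [0, 0, 0]]
    - [[0, 0, 0], [0, 0, 0]]
    - [[0, 0, 0], [0, 0, 0]]
    - [[0, 0, 0], [0, 0, 0]]
    - [[0.05, 0, 0], [0, 0, 0]]
    - [[0.05, 0, 0], [0, 0, 0]]
    - [[0.05, 0, 0], [0, 0, 0]]
    - [[0.05, 0, 0], [0, 0, 0]]
    - [[0, 0, 0], [0, 0, 0]]
    - [[0, 0, 0], [0, 0, 0]]
    - [[0, 0, 0], [0, 0, 0]]
    - [[0.05, 0, 0], [0, 0, 0]]
    - [[0.05, 0, 0], [0, 0, 0]]
    - [[0.05, 0, 0], [0, 0, 0]]
    - [[0.05, 0, 0], [0, 0, 0]]
    - [[0, 0, 0], [0, 0, 0]]
    - [[0, 0, 0], [0, 0, 0]]

```text
time_s: 23.45
position: [0.6073, 0.1856, 0.0006]
tool_rot: [[0.034, 0.999, 0.002], [0.999, -0.034, -0.001], [-0.001, 0.002, -1.0]]
ft_force: [0.4, -2.8, 7.8]
grip_width: 0.0311
gripper_force: 70.9
```

move_arm:
  motion:
    - [[0.05, 0, 0], [0, 0, 0]]
    - [[0.05, 0, 0], [0, 0, 0]]
    - [[0.05, 0, 0], [0, 0, 0]]
    - [[0.05, 0, 0], [0, 0, 0]]
    - [[0, 0, 0], [0, 0, 0]]
    - [[0, 0, 0], [0, 0, 0]]
    - [[0, 0, 0], [0, 0, 0]]
    - [[0.05, 0, 0], [0, 0, 0]]
    - [[0.05, 0, 0], [0, 0, 0]]
    - [[0.05, 0, 0], [0, 0, 0]]
    - [[0.05, 0, 0], [0, 0, 0]]
    - [[0, 0, 0], [0, 0, 0]]
    - [[0, 0, 0], [0, 0, 0]]
    - [[0, 0, 0], [0, 0, 0]]
    - [[0.05, 0, 0], [0, 0, 0]]
    - [[0.05, 0, 0], [0, 0, 0]]
    - [[0.05, 0, 0], [0, 0, 0]]
    - [[0.05, 0, 0], [0, 0, 0]]
    - [[0, 0, 0], [0, 0, 0]]
    - [[0, 0, 0], [0, 0, 0]]

```text
time_s: 25.45
position: [0.6083, 0.2156, 0.0006]
tool_rot: [[0.034, 0.999, 0.002], [0.999, -0.034, -0.001], [-0.001, 0.002, -1.0]]
ft_force: [-0.3, -1.5, 8.9]
grip_width: 0.0308
gripper_force: 70.9
```

move_arm:
  motion:
    - [[0.1, 0, 0], [0, 0, 0]]
    - [[0.1, 0, 0], [0, 0, 0]]
    - [[0.1, 0, 0], [0, 0, 0]]
    - [[0.1, 0, 0], [0, 0, 0]]
    - [[0, 0, 0], [0, 0, 0]]
    - [[0, 0, -0.1], [0, 0, 0]]
    - [[0, 0, -0.2], [0, 0, 0]]
    - [[0, 0, -0.4], [0, 0, 0]]
    - [[0, 0, -0.4], [0, 0, 0]]
    - [[0, 0, -0.5], [0, 0, 0]]
    - [[0, 0, -0.5], [0, 0, 0]]
    - [[0, 0, -0.5], [0, 0, 0]]
    - [[0, 0, -0.4], [0, 0, 0]]
    - [[0, 0, -0.3], [0, 0, 0]]
    - [[0, 0, -0.2], [0, 0, 0]]
    - [[0, 0, 0], [0, 0, 0]]
    - [[0, 0, 0], [0, 0, 0]]

```text
time_s: 27.15
position: [0.6081, 0.2361, 0.1738]
tool_rot: [[0.034, 0.999, -0.001], [0.999, -0.034, -0.0], [-0.0, -0.001, -1.0]]
ft_force: [0.5, -0.3, -1.4]
grip_width: 0.0309
gripper_force: 69.7
```

Run:
```python
from h import *
im=grab('scene')
save(im,'s4.png',(170,60,450,270),2.8)
```

```text
(no output)
```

View pics/s4.png

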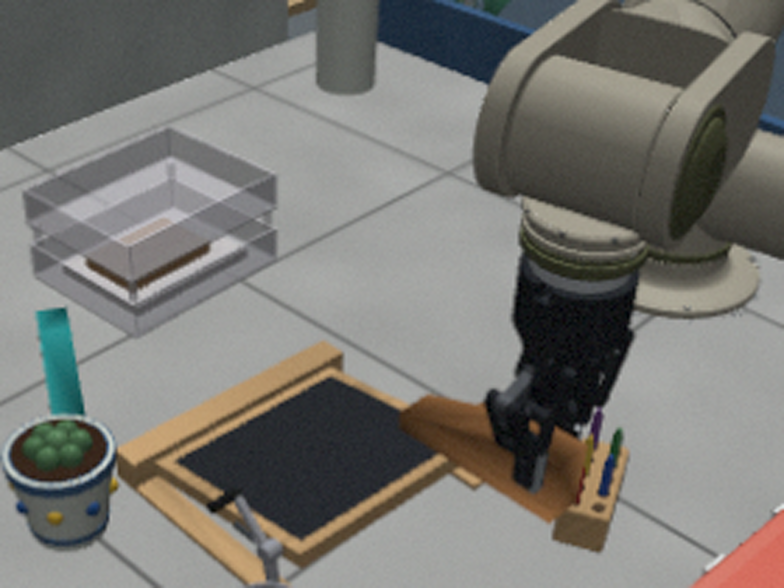

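move_arm:
  motion:
    - [[0, 0, 0], [0, 0, 0.5]]
    - [[0, 0, 0], [0, 0, 0.9]]
    - [[0, 0, 0], [0, 0, 0.95]]
    - [[0, 0, 0], [0, 0, 0.95]]
    - [[0, 0, 0], [0, 0, 0.95]]
    - [[0, 0, 0], [0, 0, 0.95]]
    - [[0, 0, 0], [0, 0, 0.95]]
    - [[0, 0, 0], [0, 0, 0.95]]
    - [[0, 0, 0], [0, 0, 0.95]]
    - [[0, 0, 0], [0, 0, 0.95]]
    - [[0, 0, 0], [0, 0, 0.9]]
    - [[0, 0, 0], [0, 0, 0.6]]
    - [[0, 0, 0], [0, 0, 0.3]]
    - [[0, 0, 0], [0, 0, 0]]
    - [[0, 0, 0], [0, 0, 0]]

```text
time_s: 28.7
position: [0.6083, 0.2361, 0.1738]
tool_rot: [[1.0, 0.03, -0.001], [0.03, -1.0, -0.0], [-0.001, 0.0, -1.0]]
ft_force: [1.2, -0.1, -1.1]
grip_width: 0.031
gripper_force: 69.7
```

move_arm:
  motion:
    - [[-0.05, 0.2, 0], [0, 0, 0]]
    - [[-0.1, 0.4, 0], [0, 0, 0]]
    - [[-0.15, 0.65, 0], [0, 0, 0]]
    - [[-0.15, 0.75, 0], [0, 0, 0]]
    - [[-0.15, 0.75, 0], [0, 0, 0]]
    - [[-0.15, 0.75, 0], [0, 0, 0]]
    - [[-0.15, 0.75, 0], [0, 0, 0]]
    - [[-0.15, 0.75, 0], [0, 0, 0]]
    - [[-0.15, 0.75, 0], [0, 0, 0]]
    - [[-0.15, 0.75, 0], [0, 0, 0]]
    - [[-0.15, 0.75, 0], [0, 0, 0]]
    - [[-0.15, 0.75, 0], [0, 0, 0]]
    - [[-0.15, 0.75, 0], [0, 0, 0]]
    - [[-0.15, 0.75, 0], [0, 0, 0]]
    - [[-0.15, 0.75, 0], [0, 0, 0]]
    - [[-0.15, 0.75, 0], [0, 0, 0]]
    - [[-0.15, 0.75, 0], [0, 0, 0]]
    - [[-0.15, 0.65, 0], [0, 0, 0]]
    - [[-0.1, 0.3, 0], [0, 0, 0]]
    - [[-0.1, 0.1, 0], [0, 0, 0]]

```text
time_s: 30.7
position: [0.4885, -0.4088, 0.174]
tool_rot: [[1.0, 0.028, -0.0], [0.028, -1.0, 0.0], [-0.0, -0.0, -1.0]]
ft_force: [0.1, 0.6, -1.8]
grip_width: 0.0316
gripper_force: 69.6
```

move_arm:
  motion:
    - [[0, 0, 0], [0, 0, 0]]
    - [[0, 0, 0], [0, 0, 0]]

```text
time_s: 30.9
position: [0.4897, -0.4063, 0.1748]
tool_rot: [[1.0, 0.03, 0.0], [0.03, -1.0, 0.0], [0.0, -0.0, -1.0]]
ft_force: [0.5, -0.4, -0.9]
grip_width: 0.0311
gripper_force: 69.6
```

Run:
```python
from h import *
d=np.load('/tmp/scene.npz');W=d['W']
W=W.copy();W[np.isnan(W)]=-9;X,Y,Z=W[...,0],W[...,1],W[...,2]
t=(Z>.107)&(Z<.122)&(X>.3)&(X<.58)&(Y>-.54)&(Y<-.29)
P=np.stack([X[t],Y[t]],-1).astype(np.float32);print(t.sum(),np.median(Z[t]),cv2.minAreaRect(P),cv2.boxPoints(cv2.minAreaRect(P)).round(3).tolist())
im=grab('wrist');W=cloud(im);W[np.isnan(W)]=-9;s=env.observe();print(s['position'],s['tool_rot'].round(3).tolist())
X,Y,Z=W[...,0],W[...,1],W[...,2]
t=(Z>.107)&(Z<.120)&(X>.3)&(X<.6)&(Y>-.54)&(Y<-.29)
P=np.stack([X[t],Y[t]],-1).astype(np.float32);print(t.sum(),cv2.boxPoints(cv2.minAreaRect(P)).round(3).tolist())
f=im['frame'].astype(int)
im=grab('scene');W=cloud(im);W[np.isnan(W)]=-9;f=im['frame'].astype(int)
X,Y,Z=W[...,0],W[...,1],W[...,2]
t=(f[...,0]-f[...,2]>25)&(Z>.15)&(Z<.25)&(X>.3)&(X<.6)&(Y>-.5)&(Y<-.3)
print('wedge held',t.sum(),W[t].min(0),W[t].max(0))
```

```text
494 0.11186966585134711 ((0.44233238697052, -0.41169241070747375), (0.22438931465148926, 0.1892046481370926), 1.876752495765686) [[0.3269999921321869, -0.32100000977516174], [0.3330000042915344, -0.5099999904632568], [0.5580000281333923, -0.503000020980835], [0.5509999990463257, -0.31299999356269836]]
[ 0.48989219 -0.40625957  0.17483466] [[1.0, 0.03, 0.0], [0.03, -1.0, 0.0], [0.0, -0.0, -1.0]]
4654 [[0.328000009059906, -0.32600000500679016], [0.33500000834465027, -0.5070000290870667], [0.5519999861717224, -0.49900001287460327], [0.5450000166893005, -0.31700000166893005]]
wedge held 574 [ 0.36428228 -0.42629474  0.17211967] [ 0.51533524 -0.36390577  0.24229093]
```

move_arm:
  motion:
    - [[0.08, 0.08, 0.1], [0, 0, 0]]
    - [[0, 0, 0.3], [0, 0, 0]]
    - [[0, 0, 0.4], [0, 0, 0]]
    - [[0, 0, 0.4], [0, 0, 0]]
    - [[0, 0, 0.3], [0, 0, 0]]
    - [[0, 0, 0.2], [0, 0, 0]]
    - [[0, 0, 0.1], [0, 0, 0]]
    - [[0, 0, 0], [0, 0, 0]]
    - [[0, 0, 0], [0, 0, 0]]

```text
time_s: 31.9
position: [0.494, -0.4117, 0.0852]
tool_rot: [[1.0, 0.029, 0.001], [0.029, -1.0, -0.001], [0.001, 0.001, -1.0]]
ft_force: [-0.4, 0.8, -0.6]
grip_width: 0.0312
gripper_force: 69.6
```

move_arm:
  motion:
    - [[0, 0, 0.02], [0, 0, 0]]
    - [[0, 0, 0.02], [0, 0, 0]]
    - [[0, 0, 0.02], [0, 0, 0]]
    - [[0, 0, 0.02], [0, 0, 0]]
    - [[0, 0, 0.02], [0, 0, 0]]
    - [[0, 0, 0.02], [0, 0, 0]]
    - [[0, 0, 0.02], [0, 0, 0]]
    - [[0, 0, 0], [0, 0, 0]]
    - [[0, 0, 0], [0, 0, 0]]
    - [[0, 0, 0], [0, 0, 0]]

```text
time_s: 32.9
position: [0.4936, -0.4114, 0.0776]
tool_rot: [[1.0, 0.029, 0.0], [0.029, -1.0, -0.0], [0.0, 0.0, -1.0]]
ft_force: [0.0, -0.3, -1.1]
grip_width: 0.0314
gripper_force: 69.6
```

move_arm:
  motion:
    - [[0, 0, 0.02], [0, 0, 0]]
    - [[0, 0, 0.02], [0, 0, 0]]
    - [[0, 0, 0], [0, 0, 0]]
    - [[0, 0, 0], [0, 0, 0]]
    - [[0, 0, 0], [0, 0, 0]]

```text
time_s: 33.4
position: [0.4936, -0.4114, 0.0755]
tool_rot: [[1.0, 0.029, 0.0], [0.029, -1.0, -0.0], [0.0, 0.0, -1.0]]
ft_force: [0.1, -0.4, -1.7]
grip_width: 0.031
gripper_force: 69.6
```

move_arm:
  motion:
    - [[0, 0, 0.02], [0, 0, 0]]
    - [[0, 0, 0], [0, 0, 0]]
    - [[0, 0, 0], [0, 0, 0]]
    - [[0, 0, 0], [0, 0, 0]]

```text
time_s: 33.8
position: [0.4937, -0.4115, 0.0746]
tool_rot: [[1.0, 0.029, 0.0], [0.029, -1.0, -0.0], [0.0, 0.0, -1.0]]
ft_force: [0.4, 0.0, -0.2]
grip_width: 0.0311
gripper_force: 69.9
```

move_arm:
  motion:
    - [[0, 0, 0.02], [0, 0, 0]]
    - [[0, 0, 0], [0, 0, 0]]
    - [[0, 0, 0], [0, 0, 0]]
    - [[0, 0, 0], [0, 0, 0]]

```text
time_s: 34.2
position: [0.4937, -0.4115, 0.0746]
tool_rot: [[1.0, 0.029, 0.001], [0.029, -1.0, -0.001], [0.001, 0.001, -1.0]]
ft_force: [-1.6, 1.0, 7.6]
grip_width: 0.0313
gripper_force: 70.8
```

move_arm:
  motion:
    - [[0, 0, 0], [0, 0, 0]]
    - [[0, 0, 0], [0, 0, 0]]
    - [[0, 0, 0], [0, 0, 0]]
  force: 20

```text
time_s: 34.5
position: [0.4937, -0.4115, 0.0746]
tool_rot: [[1.0, 0.029, 0.001], [0.029, -1.0, -0.001], [0.001, 0.001, -1.0]]
ft_force: [-1.3, 1.0, 7.3]
grip_width: 0.0308
gripper_force: 70.8
```

move_arm:
  motion:
    - [[0, 0, 0], [0, 0, 0]]
    - [[0, 0, 0], [0, 0, 0]]
    - [[0, 0, 0], [0, 0, 0]]
    - [[0, 0, 0], [0, 0, 0]]
    - [[0, 0, 0], [0, 0, 0]]
  claw: 0.35

```text
time_s: 35.0
position: [0.4936, -0.4114, 0.0734]
tool_rot: [[1.0, 0.029, -0.0], [0.029, -1.0, 0.0], [-0.0, -0.0, -1.0]]
ft_force: [0.3, 0.1, -0.3]
grip_width: 0.0554
gripper_force: 0.0
```

move_arm:
  motion:
    - [[0, 0, -0.1], [0, 0, 0]]
    - [[0, 0, -0.2], [0, 0, 0]]
    - [[0, 0, -0.4], [0, 0, 0]]
    - [[0, 0, -0.5], [0, 0, 0]]
    - [[0, 0, -0.5], [0, 0, 0]]
    - [[0, 0, -0.5], [0, 0, 0]]
    - [[0, 0, -0.5], [0, 0, 0]]
    - [[0, 0, 0], [0, 0, 0]]
    - [[0, 0, 0], [0, 0, 0]]

```text
time_s: 35.9
position: [0.4936, -0.4114, 0.2092]
tool_rot: [[1.0, 0.029, 0.001], [0.029, -1.0, -0.001], [0.001, 0.001, -1.0]]
ft_force: [0.7, 0.8, -0.8]
grip_width: 0.0557
gripper_force: 0.0
```

Run:
```python
from h import *
im=grab('scene');save(im,'s5.png',(60,60,410,340),2.2)
W=cloud(im);W[np.isnan(W)]=-9;f=im['frame'].astype(int)
X,Y,Z=W[...,0],W[...,1],W[...,2]
t=(f[...,0]-f[...,2]>25)&(Z>.082)&(Z<.135)&(X>.34)&(X<.54)&(Y>-.5)&(Y<-.33)
print('wedge',t.sum(),W[t].min(0),W[t].max(0),np.percentile(W[t],[3,97],axis=0))
im=grab('wrist');W=cloud(im);W[np.isnan(W)]=-9;f=im['frame'].astype(int)
X,Y,Z=W[...,0],W[...,1],W[...,2]
t=(f[...,0]-f[...,2]>25)&(Z>.082)&(Z<.135)&(X>.34)&(X<.54)&(Y>-.5)&(Y<-.33)
print('wedge',t.sum(),np.percentile(W[t],[1,99],axis=0))
```

```text
wedge 545 [ 0.37196    -0.42681501  0.08204783] [ 0.51940272 -0.39144259  0.13084036] [[ 0.38384588 -0.42252283  0.08401448]
 [ 0.51720968 -0.39329353  0.12865994]]
wedge 5310 [[ 0.37100944 -0.43089245  0.0884679 ]
 [ 0.51311656 -0.39725406  0.12868792]]
```

View pics/s5.png

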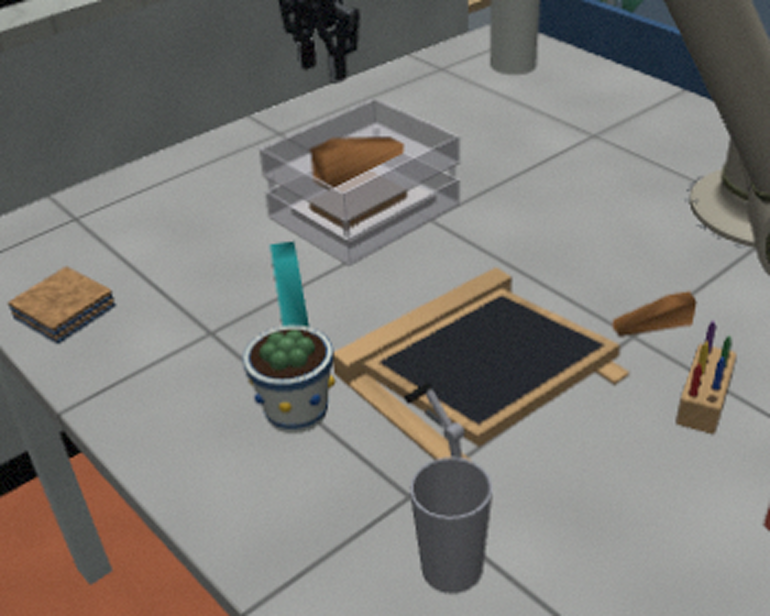

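```bash
python3 -c "
from rig import env
print(env.close_job())"
```

```text
the job is handed in; nothing more can be done
None
```

The job is handed in at about 36 s of the 72 s allowed: the leg is locked, the board rests on it, and the wedge is flat in the middle of the upper tray. The final picture shows the pot, tumbler and crayon stand untouched. One thing to note is that the fingertips sit about 41 mm farther back than the interface states, so my first push passed over the leg's bar without contact and I corrected for it.

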